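# Pack seven sample tins into the round packing ring and shut its gate

## Robot

A 7-joint arm with a two-finger parallel gripper is mounted at the origin on the work surface. World frame = base frame: x ahead of the robot, y to its left, z up, the work surface at z = 0. Lengths are in m, angles in rad, forces in N, time in s.
With the tool pointing down it reaches from about 0.4 to 0.85 m from the base axis. Payload 4.5 kg.
Tool frame: the origin (TCP) lies midway between the tips of the shut fingers; the grasp point (between the pads) lies 19 mm behind it; z points along the fingers, y is the line along which they close (so a half turn about z gives the same grasp; the last joint's range is limited). The gripper opens to 88 mm and grips with 3 to 60 N. Pads are 18 mm wide; open, the fingers measure 123 mm over their backs; the gripper's body (75 mm by 187 mm) begins 45 mm behind the grasp point.
Start: joints at [1.261, 0.689, -0.195, 1.565, 0.157, 0.902, -0.215], TCP at [0.211, -0.588, 0.239] pointing down, gripper open.
Joint ranges: [-3.01, 3.01], [-0.46, 2.08], [-1.47, 1.51], [0.13, 2.56], [-1, 4.14], [0.04, 2.09], [-2.66, 2.66]. Speed limits (rad/s): [2.57, 2.57, 3.14, 3.14, 3.14, 3.14, 3.14].

## Interface

Orientations are given as a unit quaternion [x, y, z, w].
In Python, from plant import r gives the robot as it stands.
- The arm moves only by the tool carry_out, never from a script. Its argument "plan" is a list of rows, each an object with "rot": the turn, a rotation vector about the tool's x, y, z in rad, a list of three; "xyz": the shift along the tool's x, y, z in m, a list of three; "grip": the closure in counts, from 0 (fully open) to 255 (shut). In form: [{"rot": [wx, wy, wz], "xyz": [dx, dy, dz], "grip": grip}, ...]. A call has 1 to 8 rows; each row is the pose to reach, as a shift and turn from the pose commanded when the call began, along the tool's axes at that moment; what a row does not reach only later rows make up. A row lasts 1/12 s, in which the tool goes at most 41.7 mm and 7.16 degrees, less where a joint would pass 70% of its speed; a pose out of reach is approached as far as the arm can. A call with a gripper value outside its range is refused whole. The fingers move at their own pace and stop on an object; "squeeze" is the grip in N (left out, the last holds). Time passes only in rows, so rows that repeat a pose let the fingers close. It gives the time, the measured TCP pose, the force, the opening and the grip force at its end, in the units of the state.
- r.get_state(): the state, without advancing time (a new reading comes with each control period).
- r.snapshot(name): name is "scene" or "top" or "wrist"; returns the picture (480x640x3 uint8, red, green, blue); there is no depth.
- r.camera_params(name): a dict with "fx", "fy", "cx", "cy" (pixels), "position" and "attitude" of the camera in the world; the wrist camera has in their place "hand_eye" (4x4, takes a point from camera to tool coordinates, whose origin is the TCP and whose axes are the flange's). Camera axes: x right, y down, z forward; pixel columns grow to the right and rows downward; lengths in m; the calibration is good to about 2 mm. A picture is of the moment at which its call begins: read the wrist's pose just before it. camera_params takes no time and is no camera call.
- r.finish_job(): hands the job in; it is judged then, once.
The state is a dict: "clock": time; "q": joint angles; "qd": joint speeds; "joint_torque": joint torques, N m; "tool_pos": TCP position; "eef_rot": TCP orientation; "contact_force": force on the tool from outside, world axes, zero at the start; "moment": the same for the moment, N m; "opening": opening from 0.0 (shut) to 1.0 (fully open); "finger_force": force on a finger pad.
Only numpy, scipy, OpenCV 4.12 (cv2) and the standard library are available. Lean on these libraries where they do the work, as an engineer would, in place of code of your own. Each camera call takes 0.05 s, during which the arm holds its last target. There are 200 camera calls.

## Task

Slide the two sample tins that stand in front of the round packing ring in through its mouth, so that all seven stand flat on the bench inside it, one in the middle and six around, then swing the gate fully shut behind them. Keep the tins upright and leave the other things on the bench where they are.

Things in the scene. Friction and masses are not known exactly. Their poses are not given: they have to be found in the camera images.
- ring: Low round aluminium packing ring fixed to the bench: inner radius 113 mm, wall 5 mm, 30 mm high, no bottom (dark sheet inside, flush: tins slide straight in). Origin: its centre, at bench height. +x points level out through the middle of the mouth, z up. The wall is missing over 57 degrees either side of +x: a mouth 190 mm wide, 62 mm from the centre.
- gate_hinge (a point): The gate's upright hinge axis, at bench height: at (62, 97) mm in the ring's x, y, the +y end of the mouth.
- gate (a joint): Gate angle (rad) about its upright hinge: 0 = shut against a stop, closing the circle (inner radius 113 mm); grows outwards, counter-clockwise from above, to 1.9. The gate is an arc of 112 degrees, 5 mm thick, 30 mm high, curved like the wall. Light friction keeps it where it is left (0.3 N at the post moves it); no spring, no latch.
- gate_post (a point): Centre of the top of the dark steel post, 14 mm across, standing up to 61 mm above the bench on the outer face of the gate, 190 mm from the hinge axis. With the gate shut it is at (99, -89) mm in the ring's x, y.
- tin_a: Plain closed aluminium sample tin, a cylinder 72 mm across and 60 mm tall, 150 to 310 g, standing on its base and sliding freely on the bench. Origin: centre of its base. Starts inside the ring, somewhere between its middle and the mouth.
- tin_b: Plain closed aluminium sample tin, a cylinder 72 mm across and 60 mm tall, 150 to 310 g, standing on its base and sliding freely on the bench. Origin: centre of its base. Starts inside the ring, along the wall.
- tin_c: Plain closed aluminium sample tin, a cylinder 72 mm across and 60 mm tall, 150 to 310 g, standing on its base and sliding freely on the bench. Origin: centre of its base. Starts inside the ring, along the wall.
- tin_d: Plain closed aluminium sample tin, a cylinder 72 mm across and 60 mm tall, 150 to 310 g, standing on its base and sliding freely on the bench. Origin: centre of its base. Starts inside the ring, along the wall.
- tin_e: Plain closed aluminium sample tin, a cylinder 72 mm across and 60 mm tall, 150 to 310 g, standing on its base and sliding freely on the bench. Origin: centre of its base. Starts inside the ring, along the wall.
- tin_f: Plain closed aluminium sample tin, a cylinder 72 mm across and 60 mm tall, 150 to 310 g, standing on its base and sliding freely on the bench. Origin: centre of its base. Starts outside, 0.20 to 0.28 m from the ring's centre in front of the mouth, on the half nearer the hinge (y 5 to 30 mm in the ring's frame).
- tin_g: Plain closed aluminium sample tin, a cylinder 72 mm across and 60 mm tall, 150 to 310 g, standing on its base and sliding freely on the bench. Origin: centre of its base. Starts outside, 0.20 to 0.26 m from the ring's centre in front of the mouth, on the half away from the hinge (y -75 to -95 mm in the ring's frame).
- wash_bottle: bystander: white bottle with red cap, 66 mm across, 170 mm tall; origin under its centre
- beaker: bystander: glass beaker, 84 mm across, 100 mm tall; origin under its centre
- reagent_bottle: bystander: clear jar with black cap, 72 mm across, 160 mm tall; origin under its centre
- scraper: bystander: spatula 200 mm long lying on the bench
- dust_brush: bystander: brush 180 mm long lying on the bench
- weight: bystander: brass 500 g weight, 44 mm across, 60 mm tall, standing behind the ring, on its +y side; origin under its centre
There are look-alikes about, which are no part of the job. Leave any orange look-alike of the tin_f alone.

How it is judged:
By the outcome, as a careful person would: the job done as asked, in the order asked, and still so for the second after the job is handed in, with the robot touching nothing.
It also fails if it takes over 69 s, if anything falls off the work surface, if the arm or the gripper's body presses on something with over 40 N, if the wrist force passes 120 N, or if a joint passes its speed limit or range.

## Working session

There is one attempt and no reset: what is moved stays moved. The work goes in short steps, Python scripts to look and compute and a tool call to move; the robot and the scene stay as the last step left them, time stands still between calls to the robot, and variables do not carry over. Pictures are saved under pics/ and viewed, at most 10 in all, crops included, and the job is handed in when it is done.

Besides the shell and the picture viewer there is one more tool, called after "Emit:" as name([rows], argument=value, ...), one row to a line, values as JSON. carry_out: Moves the arm, as the interface text tells. Its arguments: {"type":"object","properties":{"plan":{"type":"array"},"squeeze":{"type":"number"}},"required":["plan"]}

```bash
mkdir -p pics; ls; python3 - <<'E'
from plant import r
import cv2,json
s=r.get_state(); print(s)
for n in("scene","top","wrist"): print(n,r.camera_params(n))
for n in("top","scene"):
    cv2.imwrite(f"pics/{n}0.png",cv2.cvtColor(r.snapshot(n),cv2.COLOR_RGB2BGR))
E
```

```text
pics
{'clock': 0.0, 'q': array([ 1.26076941,  0.68994119, -0.19453793,  1.56638408,  0.15729614,
        0.90249155, -0.21510953]), 'qd': array([ 2.04795057e-03,  6.79640911e-05,  7.92711928e-04, -5.90524119e-04,
       -2.71501705e-04, -1.37403848e-03,  1.32617020e-03]), 'joint_torque': array([-9.96727358e-04, -5.27557003e+01, -1.26683716e+00, -1.53427488e+01,
       -5.24650142e-02,  6.46251719e-03,  1.78643813e-04]), 'tool_pos': array([ 0.21042919, -0.58782029,  0.23792667]), 'eef_rot': array([ 9.85250624e-01,  1.71115078e-01, -2.15579547e-04, -8.89876468e-04]), 'contact_force': array([-0.58519569,  0.44132404,  0.48147591]), 'moment': array([-0.0117805 ,  0.01185413,  0.01541368]), 'finger_force': 0.0, 'opening': 0.9977422862323205}
scene {'fx': 555.309892891084, 'fy': 555.309892891084, 'cx': 322.9372795318549, 'cy': 241.85799541011613, 'position': array([ 1.30601918, -0.04864429,  1.17254057]), 'attitude': array([ 0.69909347,  0.64593129, -0.21404465, -0.21960413])}
top {'fx': 500.4035735797416, 'fy': 500.4035735797416, 'cx': 320.9713954422809, 'cy': 237.02829978895875, 'position': array([ 0.24567731, -0.02975563,  1.33184056]), 'attitude': array([-0.68682313,  0.71896661, -0.07513479,  0.07560269])}
wrist {'fx': 382.00346909987053, 'fy': 382.00346909987053, 'cx': 320.2947827375331, 'cy': 234.16158415864885, 'hand_eye': array([[-6.95067411e-04, -9.60481592e-01, -2.78342646e-01,
         7.27513587e-02],
       [ 9.99998545e-01, -1.10113028e-03,  1.30252755e-03,
         1.04713235e-03],
       [-1.55754525e-03, -2.78341336e-01,  9.60480960e-01,
        -1.45768398e-01],
       [ 0.00000000e+00,  0.00000000e+00,  0.00000000e+00,
         1.00000000e+00]])}
```

View pics/top0.png

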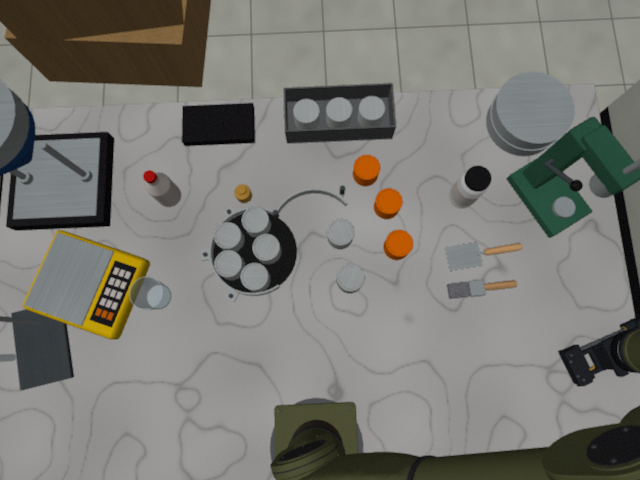

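View pics/scene0.png

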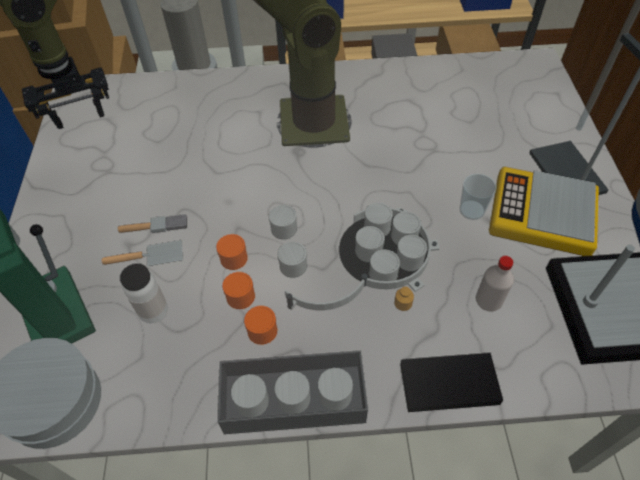

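Top view: the ring is at about (253,250) px, the hinge at (277,212), the open gate's post at (342,189), and the weight at (243,192). Five tins are inside the ring.
- **Candidates outside:** plain aluminium tins at (341,233) and (350,277), orange look-alikes at (366,169), (388,203) and (398,244), and three tins in a tray at the top.
- **Choice:** the two plain ones in front of the mouth fit. (341,233) is tin_f on the hinge side and (350,277) is tin_g.

I'll confirm this in an enlarged crop and measure.

```bash
cat > h.py <<'E'
import numpy as np,cv2
from plant import r
from scipy.spatial.transform import Rotation as R
def ray(uv,z,n="top"):
    c=r.camera_params(n);uv=np.atleast_2d(uv).astype(float)
    d=np.c_[(uv[:,0]-c['cx'])/c['fx'],(uv[:,1]-c['cy'])/c['fy'],np.ones(len(uv))]
    d=R.from_quat(c['attitude']).apply(d);p=c['position']
    return (p+d*((z-p[2])/d[:,2])[:,None])[:,:2]
def proj(P,n="top"):
    c=r.camera_params(n);d=R.from_quat(c['attitude']).inv().apply(np.atleast_2d(P)-c['position'])
    return np.c_[d[:,0]/d[:,2]*c['fx']+c['cx'],d[:,1]/d[:,2]*c['fy']+c['cy']]
E
python3 - <<'E'
from h import *
im=r.snapshot("top");b=cv2.cvtColor(im,cv2.COLOR_RGB2BGR)
c=b[160:320,190:420];c=cv2.resize(c,None,fx=3.4,fy=3.4,interpolation=cv2.INTER_CUBIC);cv2.imwrite("pics/crop0.png",c)
g=cv2.cvtColor(b,cv2.COLOR_BGR2GRAY)[160:320,190:420];g=cv2.resize(g,None,fx=4,fy=4,interpolation=cv2.INTER_CUBIC)
C=cv2.HoughCircles(g,cv2.HOUGH_GRADIENT,1.5,60,param1=100,param2=25,minRadius=48,maxRadius=64)[0]
for x,y,q in C:
    uv=[(x-1.5)/4+190,(y-1.5)/4+160];print(np.round(uv,1),round(q/4,1),ray(uv,.06)[0].round(4))
for n,p in dict(hinge=(277,212)).items(): print(n,ray(p,.03))
m=(g<45).astype(np.uint8)
E
```

```text
[265.6 247.2] 14.0 [0.5012 0.1094]
[253.9 275.7] 13.6 [0.4283 0.1408]
[227.7 263.3] 13.7 [0.4634 0.2078]
[226.6 234.4] 13.7 [0.5398 0.2103]
[253.9 217.9] 14.6 [0.5808 0.1382]
[397.2 246.1] 13.9 [ 0.4884 -0.2312]
[386.3 205.9] 12.5 [ 0.5972 -0.2109]
[349.6 279.1] 13.9 [ 0.4084 -0.1032]
[364.9 172.9] 12.4 [ 0.6912 -0.1605]
[340.6 230.7] 14.4 [ 0.536 -0.087]
hinge [[0.60234789 0.07982733]]
```

View pics/crop0.png

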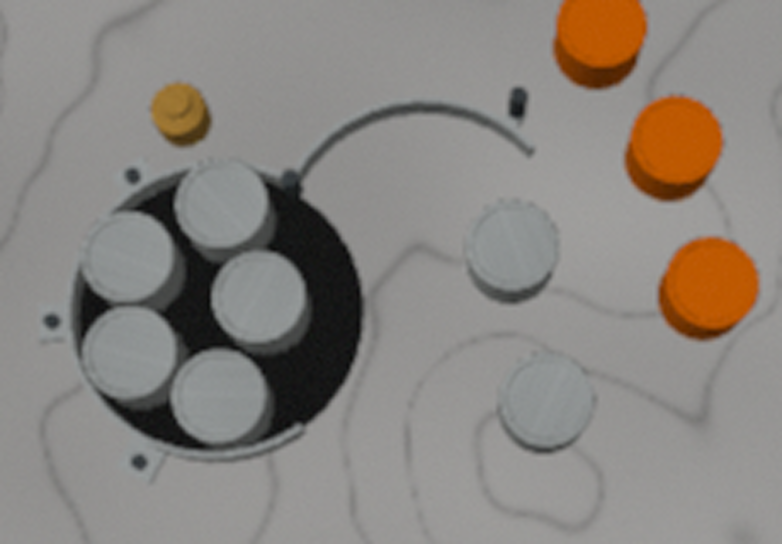

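Crop: the two plain tins in front of the mouth, at crop (511,248) and (547,400), are tin_f and tin_g. The hinge is at crop (290,182), the far wall end at (300,428) and the post top at about (519,97). The oranges are clearly separate. Next I'll get the ring frame.

```bash
cat >> h.py <<'E'
def tins(x0=190,y0=160,x1=420,y1=320):
    b=cv2.cvtColor(r.snapshot("top"),cv2.COLOR_RGB2BGR)
    s=b[:,:,0].astype(int)-b[:,:,2]
    g=cv2.resize(cv2.cvtColor(b,cv2.COLOR_BGR2GRAY)[y0:y1,x0:x1],None,fx=4,fy=4,interpolation=cv2.INTER_CUBIC)
    C=cv2.HoughCircles(g,cv2.HOUGH_GRADIENT,1.5,60,param1=100,param2=22,minRadius=48,maxRadius=62)[0]
    uv=np.c_[(C[:,0]-1.5)/4+x0,(C[:,1]-1.5)/4+y0]
    k=[s[int(v),int(u)]>-60 for u,v in uv]
    return uv[k],ray(uv[k],.06),b
E
python3 - <<'E'
from h import *
from scipy.optimize import least_squares
uv=lambda x,y:(np.array([x,y])-1.2)/3.4+[190,160]
H=ray(uv(290,182),.032)[0];E=ray(uv(300,430),.03)[0];P=ray(uv(519,97),.061)[0];print("H,E,P",H,E,P,"H-E",np.linalg.norm(H-E),"H-P",np.linalg.norm(H-P))
y=(H-E)/np.linalg.norm(H-E);x=np.array([y[1],-y[0]]);M=(H+E)/2
print("centre from hinge/end",M-.0625*x,"ang",np.arctan2(x[1],x[0]))
# dark sheet, right-hand boundary at z=0
b=r.snapshot("top");g=b.max(2);m=(g<45).astype(np.uint8)
n,l,st,ce=cv2.connectedComponentsWithStats(m);k=l[262,285];m=(l==k)
pts=[]
for v in range(222,280):
    c=np.where(m[v,200:310])[0]
    if len(c): pts.append((200+c.max()+.5,v))
pts=np.array(pts);pts=pts[pts[:,0]>278];W=ray(pts,0)
f=least_squares(lambda p:np.hypot(*(W-p[:2]).T)-p[2],[.49,.15,.113],loss='soft_l1',f_scale=.002);print("sheet fit",f.x,len(W))
f=least_squares(lambda p:np.hypot(*(W-p[:2]).T)-.113,[.49,.15],loss='soft_l1',f_scale=.002);print("r=113",f.x)
E
```

```text
H,E,P [0.59878811 0.08527486] [0.40232248 0.08282787] [ 0.65117617 -0.09772237] H-E 0.1964808738460494 H-P 0.19034835094544084
centre from hinge/end [0.49977691 0.14654652] ang -1.5583418821436081
sheet fit [0.50195977 0.14497667 0.11050508] 58
r=113 [0.5019331 0.1477074]
```

```bash
cat >> h.py <<'E'
C=np.array([.5005,.147]);X=np.array([.0125,-1]);Y=np.array([1,.0125])
def r2w(p): p=np.asarray(p);return C+p[...,:1]*X+p[...,1:2]*Y
def w2r(p): d=np.asarray(p)-C;return np.c_[d@X,d@Y]
def row(tgt,push,z,verbose=True):
    """ring-frame x,y in m; push = ring-frame angle (deg) of tool x"""
    s=r.get_state();T=R.from_quat(s['eef_rot'])
    a=np.radians(push)+np.arctan2(X[1],X[0]);w=r2w(np.array(tgt))
    D=R.from_matrix(np.array([[np.cos(a),np.sin(a),0],[np.sin(a),-np.cos(a),0],[0,0,-1]]).T)
    t=np.r_[w,z]
    print("rot",(T.inv()*D).as_rotvec().round(3),"xyz",T.inv().apply(t-s['tool_pos']).round(4))
def stat():
    s=r.get_state();x=R.from_quat(s['eef_rot']).apply([1,0,0])
    print("t",s['clock'],"ring",w2r(s['tool_pos'][:2]).round(4),"z",s['tool_pos'][2].round(4),"pushdeg",np.degrees(np.arctan2(x[:2]@Y,x[:2]@X)).round(1),"F",s['contact_force'].round(1),"open",round(s['opening'],3),"q7",s['q'][6].round(2))
E
python3 - <<'E'
from h import *
stat();row((.105,0),180,.20)
E
```

```text
t 0.2 ring [[ 0.7315 -0.2992]] z 0.2382 pushdeg 109.0 F [-0.1 -0.8  0.9] open 1.002 q7 -0.22
rot [-1.000e-03 -1.000e-03 -1.239e+00] xyz [ 0.4867 -0.495   0.0387]
```

Emit:
carry_out([
  {"rot": [0, 0, -1.239], "xyz": [0.487, -0.495, 0.039], "grip": 196},
  {"rot": [0, 0, -1.239], "xyz": [0.487, -0.495, 0.039], "grip": 196},
  {"rot": [0, 0, -1.239], "xyz": [0.487, -0.495, 0.039], "grip": 196},
  {"rot": [0, 0, -1.239], "xyz": [0.487, -0.495, 0.039], "grip": 196},
  {"rot": [0, 0, -1.239], "xyz": [0.487, -0.495, 0.039], "grip": 196},
  {"rot": [0, 0, -1.239], "xyz": [0.487, -0.495, 0.039], "grip": 196},
  {"rot": [0, 0, -1.239], "xyz": [0.487, -0.495, 0.039], "grip": 196},
  {"rot": [0, 0, -1.239], "xyz": [0.487, -0.495, 0.039], "grip": 196},
])

```text
clock: 0.87
tool_pos: [0.3509, -0.2847, 0.2201]
eef_rot: [0.781, 0.625, 0.0, 0.0]
contact_force: [1.3, 0.1, -0.3]
opening: 0.426
finger_force: 0.0
```

```bash
python3 - <<'E'
from h import *
stat();row((.105,0),180,.20)
E
```

```text
t 0.8667 ring [[ 0.4298 -0.155 ]] z 0.2201 pushdeg 166.6 F [ 1.3  0.1 -0.3] open 0.426 q7 -0.06
rot [ 0.     0.    -0.234] xyz [0.3519 0.0755 0.0201]
```

Emit:
carry_out([
  {"rot": [0, 0, -0.235], "xyz": [0.352, 0.0755, 0.02], "grip": 196},
  {"rot": [0, 0, -0.235], "xyz": [0.352, 0.0755, 0.02], "grip": 196},
  {"rot": [0, 0, -0.235], "xyz": [0.352, 0.0755, 0.02], "grip": 196},
  {"rot": [0, 0, -0.235], "xyz": [0.352, 0.0755, 0.02], "grip": 196},
  {"rot": [0, 0, -0.235], "xyz": [0.352, 0.0755, 0.02], "grip": 196},
  {"rot": [0, 0, -0.235], "xyz": [0.352, 0.0755, 0.02], "grip": 196},
  {"rot": [0, 0, -0.235], "xyz": [0.352, 0.0755, 0.02], "grip": 196},
  {"rot": [0, 0, -0.235], "xyz": [0.352, 0.0755, 0.02], "grip": 196},
])

```text
clock: 1.53
tool_pos: [0.4922, 0.0169, 0.2014]
eef_rot: [0.704, 0.71, -0.0, 0.0]
contact_force: [0.4, -0.6, -0.1]
opening: 0.234
finger_force: 0.0
```

Emit:
carry_out([
  {"rot": [0, 0, 0], "xyz": [0, 0, 0], "grip": 196},
  {"rot": [0, 0, 0], "xyz": [0, 0, 0], "grip": 196},
  {"rot": [0, 0, 0], "xyz": [0, 0, 0], "grip": 196},
])

```text
clock: 1.78
tool_pos: [0.4912, 0.0143, 0.2013]
eef_rot: [0.704, 0.71, -0.001, -0.0]
contact_force: [-0.2, 0.1, -0.0]
opening: 0.225
finger_force: 0.0
```

```bash
python3 - <<'E'
from h import *
stat();row((.105,0),180,.02)
s=r.get_state();T=R.from_quat(s['eef_rot']).as_matrix();H=r.camera_params('wrist')['hand_eye']
im=r.snapshot("wrist");cv2.imwrite("pics/w0.png",cv2.cvtColor(im,cv2.COLOR_RGB2BGR))
E
```

```text
t 1.7833 ring [[ 0.1325 -0.011 ]] z 0.2013 pushdeg 179.8 F [-0.2  0.1 -0. ] open 0.225 q7 -0.55
rot [-0.001  0.001 -0.004] xyz [0.0278 0.0111 0.1812]
```

View pics/w0.png

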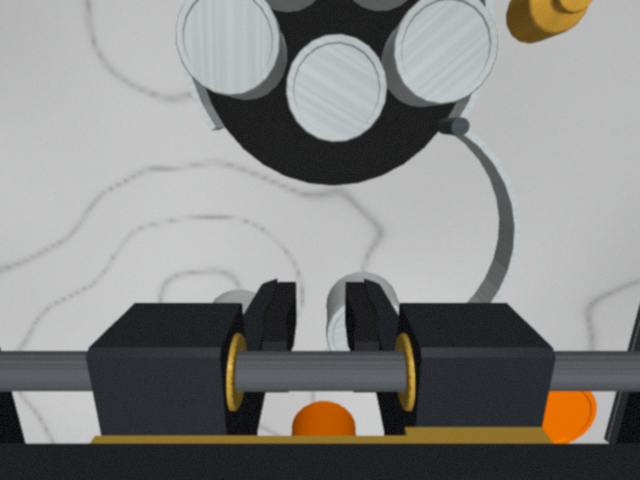

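Wrist view: tin_a is at (336,88) px between two wall tins, with the dark sheet below it. The hinge pin is at (458,126) and the gate is open to the right. I'll descend behind tin_a.

Emit:
carry_out([
  {"rot": [0, 0, 0], "xyz": [0.028, 0.011, 0.03], "grip": 196},
  {"rot": [0, 0, 0], "xyz": [0.028, 0.011, 0.07], "grip": 196},
  {"rot": [0, 0, 0], "xyz": [0.028, 0.011, 0.11], "grip": 196},
  {"rot": [0, 0, 0], "xyz": [0.028, 0.011, 0.145], "grip": 196},
  {"rot": [0, 0, 0], "xyz": [0.028, 0.011, 0.17], "grip": 196},
  {"rot": [0, 0, 0], "xyz": [0.028, 0.011, 0.181], "grip": 196},
  {"rot": [0, 0, 0], "xyz": [0.028, 0.011, 0.181], "grip": 196},
  {"rot": [0, 0, 0], "xyz": [0.028, 0.011, 0.181], "grip": 196},
])

```text
clock: 2.5
tool_pos: [0.502, 0.0413, 0.0204]
eef_rot: [0.705, 0.709, -0.001, -0.0]
contact_force: [0.2, -0.8, 0.8]
opening: 0.227
finger_force: 0.0
```

```bash
python3 - <<'E'
from h import *
stat();row((.045,0),180,.02)
uv,w,b=tins();print(uv.round(0).tolist(),w2r(w).round(4).tolist())
E
```

```text
t 2.5 ring [[1.057e-01 1.000e-04]] z 0.0204 pushdeg 179.6 F [ 0.2 -0.8  0.8] open 0.227 q7 -0.78
rot [-0.001  0.001 -0.007] xyz [ 0.0607 -0.0006  0.0003]
[[227.0, 263.0], [254.0, 276.0], [227.0, 234.0], [339.0, 235.0], [350.0, 278.0], [255.0, 221.0], [324.0, 207.0], [254.0, 308.0]] [[-0.0622, -0.0363], [0.0062, -0.0743], [-0.0628, 0.0411], [0.2307, 0.0208], [0.2502, -0.0924], [0.0125, 0.0719], [0.1962, 0.0988], [0.0039, -0.1534]]
```

Emit:
carry_out([
  {"rot": [0, 0, 0], "xyz": [0.012, 0, 0], "grip": 196},
  {"rot": [0, 0, 0], "xyz": [0.022, 0, 0], "grip": 196},
  {"rot": [0, 0, 0], "xyz": [0.031, 0, 0], "grip": 196},
  {"rot": [0, 0, 0], "xyz": [0.039, 0, 0], "grip": 196},
  {"rot": [0, 0, 0], "xyz": [0.046, 0, 0], "grip": 196},
  {"rot": [0, 0, 0], "xyz": [0.052, 0, 0], "grip": 196},
  {"rot": [0, 0, 0], "xyz": [0.057, 0, 0], "grip": 196},
  {"rot": [0, 0, 0], "xyz": [0.061, 0, 0], "grip": 196},
])

```text
clock: 3.22
tool_pos: [0.5018, 0.1041, 0.0206]
eef_rot: [0.704, 0.71, -0.001, 0.0]
contact_force: [0.7, -5.5, 4.2]
opening: 0.233
finger_force: 2.9
```

Emit:
carry_out([
  {"rot": [0, 0, 0], "xyz": [0, 0, 0], "grip": 196},
  {"rot": [0, 0, 0], "xyz": [0, 0, 0], "grip": 196},
  {"rot": [0, 0, 0], "xyz": [-0.04, 0, 0], "grip": 180},
  {"rot": [0, 0, 0], "xyz": [-0.08, 0, 0], "grip": 155},
  {"rot": [0, 0, 0], "xyz": [-0.08, 0, -0.04], "grip": 155},
  {"rot": [0, 0, 0], "xyz": [-0.08, 0, -0.08], "grip": 155},
  {"rot": [0, 0, 0], "xyz": [-0.08, 0, -0.1], "grip": 155},
])

```text
clock: 3.8
tool_pos: [0.5037, 0.0238, 0.1231]
eef_rot: [0.705, 0.709, 0.002, 0.0]
contact_force: [0.2, 0.4, -0.5]
opening: 0.397
finger_force: 0.0
```

```bash
python3 - <<'E'
from h import *
stat()
b=cv2.cvtColor(r.snapshot("top"),cv2.COLOR_RGB2BGR)
c=cv2.resize(b[190:310,195:395],None,fx=4,fy=4,interpolation=cv2.INTER_CUBIC);cv2.imwrite("pics/crop1.png",c)
E
```

```text
t 3.8 ring [[0.1233 0.0017]] z 0.1231 pushdeg 179.6 F [ 0.2  0.4 -0.5] open 0.397 q7 -0.67
```

View pics/crop1.png

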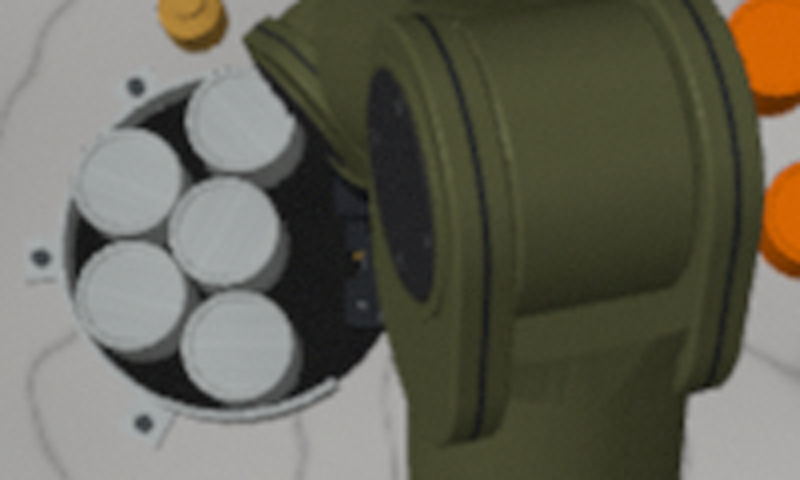

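tin_a is now at crop (225,232), against the two back tins in the middle. Next is tin_f.

```bash
python3 - <<'E'
from h import *
print("a",w2r(ray((np.array([225,232])-1.5)/4+[195,190],.06)), "f,g",w2r(ray((np.array([[512,247],[548,398]])-1.2)/3.4+[190,160],.06)))
row((.292,.028),180,.125);row((.292,.028),180,.02)
E
```

```text
a [[-0.0004645   0.00132507]] f,g [[ 0.2333045   0.02834556]
 [ 0.25266481 -0.08939605]]
rot [ 0.008 -0.003 -0.006] xyz [-0.1693  0.0256  0.0003]
rot [ 0.008 -0.003 -0.006] xyz [-0.1696  0.0247  0.1053]
```

Emit:
carry_out([
  {"rot": [0.008, -0.003, -0.006], "xyz": [-0.169, 0.0255, 0], "grip": 155},
  {"rot": [0.008, -0.003, -0.006], "xyz": [-0.169, 0.0255, 0], "grip": 155},
  {"rot": [0.008, -0.003, -0.006], "xyz": [-0.169, 0.0255, 0], "grip": 155},
  {"rot": [0.008, -0.003, -0.006], "xyz": [-0.169, 0.0255, 0], "grip": 155},
  {"rot": [0.008, -0.003, -0.006], "xyz": [-0.169, 0.0255, 0], "grip": 155},
  {"rot": [0.008, -0.003, -0.006], "xyz": [-0.169, 0.0255, 0], "grip": 155},
  {"rot": [0.008, -0.003, -0.006], "xyz": [-0.169, 0.0255, 0], "grip": 155},
  {"rot": [0.008, -0.003, -0.006], "xyz": [-0.169, 0.0255, 0], "grip": 155},
])

```text
clock: 4.52
tool_pos: [0.5296, -0.1422, 0.1204]
eef_rot: [0.701, 0.713, -0.003, -0.002]
contact_force: [0.3, 0.2, -0.1]
opening: 0.391
finger_force: 0.0
```

```bash
cat >> h.py <<'E'
def wray(uv,z):
    s=r.get_state();c=r.camera_params('wrist');T=np.eye(4);T[:3,:3]=R.from_quat(s['eef_rot']).as_matrix();T[:3,3]=s['tool_pos'];M=T@c['hand_eye']
    uv=np.atleast_2d(uv).astype(float);d=np.c_[(uv[:,0]-c['cx'])/c['fx'],(uv[:,1]-c['cy'])/c['fy'],np.ones(len(uv))]@M[:3,:3].T
    return (M[:3,3]+d*((z-M[2,3])/d[:,2])[:,None])[:,:2]
E
python3 - <<'E'
from h import *
stat();row((.292,.028),180,.02)
im=r.snapshot("wrist");cv2.imwrite("pics/w1.png",cv2.cvtColor(im,cv2.COLOR_RGB2BGR))
C=cv2.HoughCircles(cv2.cvtColor(im,cv2.COLOR_RGB2GRAY),cv2.HOUGH_GRADIENT,1.5,60,param1=100,param2=40,minRadius=50,maxRadius=110)
if C is not None:
    C=C[0][:5];print(C.round(0).tolist(),w2r(wray(C[:,:2],.06)).round(4).tolist())
E
```

```text
t 4.5167 ring [[0.2896 0.0254]] z 0.1204 pushdeg -179.7 F [ 0.3  0.2 -0.1] open 0.391 q7 -0.34
rot [-0.008  0.001  0.005] xyz [-0.0024  0.0033  0.1004]
[[329.0, 152.0, 68.0], [109.0, 191.0, 63.0], [262.0, 368.0, 71.0], [385.0, 374.0, 69.0]] [[0.2334, 0.0308], [0.2549, -0.0895], [0.3666, -0.01], [0.3702, 0.0673]]
```

View pics/w1.png

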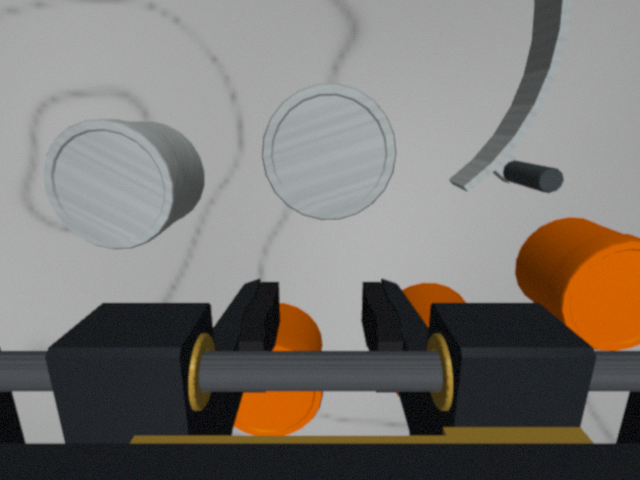

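Wrist view: tin_f is at (329,152), tin_g at (109,191), and the oranges are behind the fingers. The measurements agree with the top camera: f (233,30), g (255,-89) mm in the ring frame. I'll descend and push f.

Emit:
carry_out([
  {"rot": [-0.008, 0, 0.005], "xyz": [0, 0.004, 0.04], "grip": 155},
  {"rot": [-0.008, 0, 0.005], "xyz": [0, 0.005, 0.075], "grip": 155},
  {"rot": [-0.008, 0, 0.005], "xyz": [0, 0.005, 0.095], "grip": 155},
  {"rot": [-0.008, 0, 0.005], "xyz": [0, 0.005, 0.1], "grip": 155},
  {"rot": [-0.008, 0, 0.005], "xyz": [0, 0.005, 0.1], "grip": 155},
])

```text
clock: 4.98
tool_pos: [0.5329, -0.1429, 0.0194]
eef_rot: [0.703, 0.711, -0.002, -0.0]
contact_force: [0.8, 0.2, 1.0]
opening: 0.391
finger_force: 0.0
```

```bash
python3 - <<'E'
from h import *
stat();row((.110,.036),180,.02)
E
```

```text
t 4.9833 ring [[0.2903 0.0288]] z 0.0194 pushdeg 180.0 F [0.8 0.2 1. ] open 0.391 q7 -0.45
rot [-0.003  0.002 -0.   ] xyz [ 0.1802  0.0071 -0.0009]
```

Emit:
carry_out([
  {"rot": [0, 0, 0], "xyz": [0.008, 0.001, 0], "grip": 155},
  {"rot": [0, 0, 0], "xyz": [0.018, 0.001, 0], "grip": 155},
  {"rot": [0, 0, 0], "xyz": [0.03, 0.001, 0], "grip": 155},
  {"rot": [0, 0, 0], "xyz": [0.043, 0.002, 0], "grip": 155},
  {"rot": [0, 0, 0], "xyz": [0.056, 0.002, 0], "grip": 155},
  {"rot": [0, 0, 0], "xyz": [0.069, 0.003, 0], "grip": 155},
  {"rot": [0, 0, 0], "xyz": [0.082, 0.003, 0], "grip": 155},
  {"rot": [0, 0, 0], "xyz": [0.095, 0.004, 0], "grip": 155},
])

```text
clock: 5.65
tool_pos: [0.5376, -0.0484, 0.0219]
eef_rot: [0.704, 0.711, -0.0, 0.002]
contact_force: [-0.5, -1.4, 1.3]
opening: 0.393
finger_force: 0.7
```

Emit:
carry_out([
  {"rot": [0, 0, 0], "xyz": [0.012, 0.001, 0], "grip": 155},
  {"rot": [0, 0, 0], "xyz": [0.024, 0.001, 0], "grip": 155},
  {"rot": [0, 0, 0], "xyz": [0.036, 0.002, 0], "grip": 155},
  {"rot": [0, 0, 0], "xyz": [0.048, 0.002, 0], "grip": 155},
  {"rot": [0, 0, 0], "xyz": [0.059, 0.003, 0], "grip": 155},
  {"rot": [0, 0, 0], "xyz": [0.069, 0.003, 0], "grip": 155},
  {"rot": [0, 0, 0], "xyz": [0.078, 0.003, 0], "grip": 155},
  {"rot": [0, 0, 0], "xyz": [0.085, 0.003, 0], "grip": 155},
])

```text
clock: 6.32
tool_pos: [0.5389, 0.036, 0.0199]
eef_rot: [0.704, 0.71, -0.001, 0.001]
contact_force: [-0.1, -3.5, 2.9]
opening: 0.394
finger_force: 2.2
```

```bash
python3 - <<'E'
from h import *
stat();row((.105,.036),180,.02)
uv,w,b=tins(195,190,300,310);print(uv.round(0).tolist(),w2r(w).round(4).tolist())
cv2.imwrite("pics/crop2.png",cv2.resize(b[180:320,190:390],None,fx=4,fy=4,interpolation=cv2.INTER_CUBIC))
E
```

```text
t 6.3167 ring [[0.1114 0.037 ]] z 0.0199 pushdeg 179.8 F [-0.1 -3.5  2.9] open 0.394 q7 -0.72
rot [-0.     0.003 -0.003] xyz [ 0.0064 -0.0011 -0.0001]
[[253.0, 276.0], [226.0, 262.0], [253.0, 219.0], [226.0, 235.0], [250.0, 247.0], [278.0, 232.0]] [[0.0037, -0.0732], [-0.0657, -0.0321], [0.008, 0.0763], [-0.0654, 0.0382], [-0.0038, 0.0037], [0.0705, 0.0382]]
```

View pics/crop2.png

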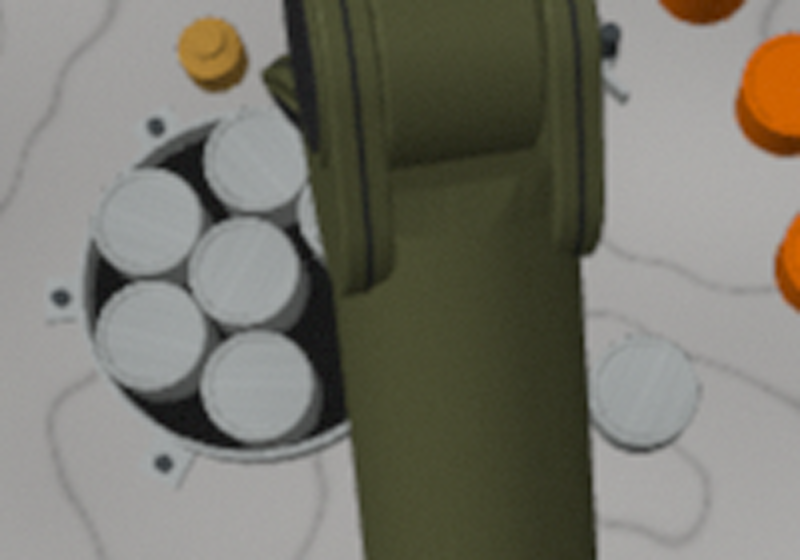

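tin_f has slid in at (278,232) px, about 4 mm short of the wall circle. The other tins are in place and the middle tin is near (250,247). I'll push a little more, then retreat.

Emit:
carry_out([
  {"rot": [0, 0, 0], "xyz": [0.002, 0, 0], "grip": 155},
  {"rot": [0, 0, 0], "xyz": [0.004, 0, 0], "grip": 155},
  {"rot": [0, 0, 0], "xyz": [0.006, 0, 0], "grip": 155},
  {"rot": [0, 0, 0], "xyz": [0.007, 0, 0], "grip": 155},
  {"rot": [0, 0, 0], "xyz": [0.007, 0, 0], "grip": 155},
  {"rot": [0, 0, 0], "xyz": [0.007, 0, 0], "grip": 155},
])

```text
clock: 6.87
tool_pos: [0.5387, 0.0418, 0.0198]
eef_rot: [0.704, 0.71, -0.001, 0.001]
contact_force: [-0.1, -2.5, 1.2]
opening: 0.393
finger_force: 1.3
```

Emit:
carry_out([
  {"rot": [0, 0, 0], "xyz": [-0.03, 0, 0], "grip": 155},
  {"rot": [0, 0, 0], "xyz": [-0.04, 0, -0.04], "grip": 155},
  {"rot": [0, 0, 0], "xyz": [-0.04, 0, -0.08], "grip": 155},
  {"rot": [0, 0, 0], "xyz": [-0.05, 0, -0.1], "grip": 155},
  {"rot": [0, 0, 0], "xyz": [-0.05, 0, -0.1], "grip": 155},
])

```text
clock: 7.28
tool_pos: [0.5426, -0.0083, 0.1241]
eef_rot: [0.705, 0.71, 0.003, 0.004]
contact_force: [0.0, 0.3, -0.2]
opening: 0.394
finger_force: 0.0
```

```bash
python3 - <<'E'
from h import *
d=np.array([64.,-38])-[254.5,-89.5];a=np.degrees(np.arctan2(d[1],d[0]));u=d/np.linalg.norm(d);print(a,np.linalg.norm(d))
st=np.array([254.5,-89.5])-60*u;print(st)
stat();row(st/1000,a,.12)
uv,w,b=tins(195,190,300,310);print(w2r(w).round(4).tolist())
E
```

```text
164.8722050418296 197.3385415979352
[ 312.42076858 -105.15837051]
t 7.2833 ring [[0.1558 0.0402]] z 0.1241 pushdeg 179.7 F [ 0.   0.3 -0.2] open 0.394 q7 -0.57
rot [0.009 0.001 0.259] xyz [-0.1575 -0.1445  0.0031]
[[-0.0629, -0.0362], [0.0638, 0.0406], [-0.0029, 0.0026], [0.0056, -0.0752], [-0.0625, 0.038], [0.0022, 0.0776], [0.1075, 0.0765], [0.0702, -0.044]]
```

Emit:
carry_out([
  {"rot": [0.009, 0, 0.259], "xyz": [-0.1575, -0.1445, 0.003], "grip": 155},
  {"rot": [0.009, 0, 0.259], "xyz": [-0.1575, -0.1445, 0.003], "grip": 155},
  {"rot": [0.009, 0, 0.259], "xyz": [-0.1575, -0.1445, 0.003], "grip": 155},
  {"rot": [0.009, 0, 0.259], "xyz": [-0.1575, -0.1445, 0.003], "grip": 155},
  {"rot": [0.009, 0, 0.259], "xyz": [-0.1575, -0.1445, 0.003], "grip": 155},
  {"rot": [0.009, 0, 0.259], "xyz": [-0.1575, -0.1445, 0.003], "grip": 155},
  {"rot": [0.009, 0, 0.259], "xyz": [-0.1575, -0.1445, 0.003], "grip": 155},
  {"rot": [0.009, 0, 0.259], "xyz": [-0.1575, -0.1445, 0.003], "grip": 155},
])

```text
clock: 8.0
tool_pos: [0.3972, -0.1653, 0.1169]
eef_rot: [0.79, 0.614, -0.003, -0.002]
contact_force: [-0.3, 0.3, 0.1]
opening: 0.391
finger_force: 0.0
```

```bash
python3 - <<'E'
from h import *
stat();row((.3124,-.105),164.9,.02)
im=r.snapshot("wrist")
C=cv2.HoughCircles(cv2.cvtColor(im,cv2.COLOR_RGB2GRAY),cv2.HOUGH_GRADIENT,1.5,60,param1=100,param2=40,minRadius=50,maxRadius=110)
if C is not None:
    C=C[0][:5];print(C.round(0).tolist(),w2r(wray(C[:,:2],.06)).round(4).tolist())
E
```

```text
t 8.0 ring [[ 0.311  -0.1072]] z 0.1169 pushdeg 165.0 F [-0.3  0.3  0.1] open 0.391 q7 -0.58
rot [-0.008  0.002  0.002] xyz [-0.0006  0.0033  0.0969]
[[325.0, 145.0, 63.0], [520.0, 340.0, 67.0], [268.0, 383.0, 74.0]] [[0.2529, -0.0874], [0.3934, -0.0035], [0.3843, -0.1589]]
```

Emit:
carry_out([
  {"rot": [-0.008, 0.002, 0.002], "xyz": [0, 0.003, 0.04], "grip": 155},
  {"rot": [-0.008, 0.002, 0.002], "xyz": [0, 0.004, 0.075], "grip": 155},
  {"rot": [-0.008, 0.002, 0.002], "xyz": [0, 0.004, 0.092], "grip": 155},
  {"rot": [-0.008, 0.002, 0.002], "xyz": [0, 0.004, 0.097], "grip": 155},
  {"rot": [-0.008, 0.002, 0.002], "xyz": [0, 0.004, 0.097], "grip": 155},
])

```text
clock: 8.47
tool_pos: [0.3949, -0.1662, 0.0323]
eef_rot: [0.788, 0.615, -0.01, -0.006]
contact_force: [-0.0, -0.5, -0.1]
opening: 0.389
finger_force: 0.0
```

```bash
python3 - <<'E'
from h import *
stat();row((.110,-.0485),164.9,.02)
E
```

```text
t 8.4667 ring [[ 0.3119 -0.1095]] z 0.0323 pushdeg 165.2 F [-0.  -0.5 -0.1] open 0.389 q7 -1.37
rot [-0.022  0.008  0.006] xyz [0.2109 0.0078 0.0104]
```

Emit:
carry_out([
  {"rot": [-0.01, 0.004, 0.003], "xyz": [0.01, 0.005, 0.004], "grip": 155},
  {"rot": [-0.02, 0.008, 0.006], "xyz": [0.021, 0.006, 0.008], "grip": 155},
  {"rot": [-0.022, 0.008, 0.006], "xyz": [0.034, 0.006, 0.01], "grip": 155},
  {"rot": [-0.022, 0.008, 0.006], "xyz": [0.047, 0.006, 0.01], "grip": 155},
  {"rot": [-0.022, 0.008, 0.006], "xyz": [0.06, 0.006, 0.01], "grip": 155},
  {"rot": [-0.022, 0.008, 0.006], "xyz": [0.073, 0.007, 0.01], "grip": 155},
  {"rot": [-0.022, 0.008, 0.006], "xyz": [0.086, 0.007, 0.01], "grip": 155},
  {"rot": [-0.022, 0.008, 0.006], "xyz": [0.099, 0.007, 0.01], "grip": 155},
])

```text
clock: 9.13
tool_pos: [0.4248, -0.0726, 0.0221]
eef_rot: [0.791, 0.612, -0.001, 0.001]
contact_force: [0.2, -1.1, 0.5]
opening: 0.393
finger_force: 0.7
```

```bash
python3 - <<'E'
from h import *
stat();row((.110,-.0485),164.9,.02)
im=r.snapshot("wrist")
C=cv2.HoughCircles(cv2.cvtColor(im,cv2.COLOR_RGB2GRAY),cv2.HOUGH_GRADIENT,1.5,60,param1=100,param2=40,minRadius=70,maxRadius=160)
if C is not None:
    C=C[0][:5];print(C.round(0).tolist(),w2r(wray(C[:,:2],.06)).round(4).tolist())
E
```

```text
t 9.1333 ring [[ 0.2187 -0.0784]] z 0.0221 pushdeg 164.7 F [ 0.2 -1.1  0.5] open 0.393 q7 -1.84
rot [ 0.     0.002 -0.003] xyz [0.1127 0.0002 0.0019]
[[320.0, 224.0, 117.0], [320.0, 385.0, 133.0]] [[0.1741, -0.0648], [0.2274, -0.0792]]
```

Emit:
carry_out([
  {"rot": [0, 0, 0], "xyz": [0.012, 0, 0], "grip": 155},
  {"rot": [0, 0, 0], "xyz": [0.024, 0, 0], "grip": 155},
  {"rot": [0, 0, 0], "xyz": [0.037, 0, 0], "grip": 155},
  {"rot": [0, 0, 0], "xyz": [0.05, 0, 0], "grip": 155},
  {"rot": [0, 0, 0], "xyz": [0.063, 0, 0], "grip": 155},
  {"rot": [0, 0, 0], "xyz": [0.075, 0, 0], "grip": 155},
  {"rot": [0, 0, 0], "xyz": [0.086, 0, 0], "grip": 155},
  {"rot": [0, 0, 0], "xyz": [0.096, 0, 0], "grip": 155},
])

```text
clock: 9.85
tool_pos: [0.4482, 0.0193, 0.0222]
eef_rot: [0.791, 0.611, -0.001, 0.001]
contact_force: [-0.6, -2.9, 0.2]
opening: 0.391
finger_force: 0.9
```

Emit:
carry_out([
  {"rot": [0, 0, 0], "xyz": [0.007, 0, 0], "grip": 155},
  {"rot": [0, 0, 0], "xyz": [0.012, 0, 0], "grip": 155},
  {"rot": [0, 0, 0], "xyz": [0.016, 0, 0], "grip": 155},
  {"rot": [0, 0, 0], "xyz": [0.016, 0, 0], "grip": 155},
])

```text
clock: 10.18
tool_pos: [0.4524, 0.0346, 0.0221]
eef_rot: [0.791, 0.611, -0.001, 0.0]
contact_force: [0.6, -0.6, 0.0]
opening: 0.387
finger_force: 0.1
```

```bash
python3 - <<'E'
from h import *
stat();row((.103,-.0475),164.9,.02)
uv,w,b=tins(195,190,310,310);print(uv.round().tolist(),w2r(w).round(4).tolist())
cv2.imwrite("pics/crop3.png",cv2.resize(b[180:320,190:390],None,fx=4,fy=4,interpolation=cv2.INTER_CUBIC))
E
```

```text
t 10.1833 ring [[ 0.1118 -0.0495]] z 0.0221 pushdeg 164.7 F [ 0.6 -0.6  0. ] open 0.387 q7 -1.84
rot [-0.     0.001 -0.004] xyz [ 0.009  -0.0004  0.0021]
[[250.0, 247.0], [253.0, 275.0], [251.0, 219.0], [226.0, 262.0], [226.0, 235.0], [279.0, 260.0]] [[-0.0019, 0.0026], [0.0038, -0.0713], [0.0021, 0.0766], [-0.0647, -0.0332], [-0.0654, 0.0382], [0.0715, -0.0353]]
```

View pics/crop3.png

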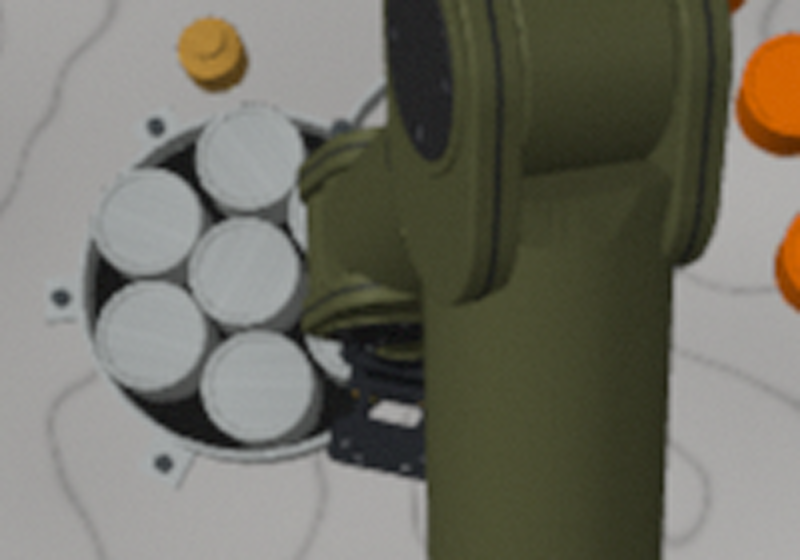

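tin_g is at about (279,260) px, about 3 mm proud of the wall circle. A final nudge, then back off.

Emit:
carry_out([
  {"rot": [0, 0, 0], "xyz": [0.002, 0, 0], "grip": 155},
  {"rot": [0, 0, 0], "xyz": [0.004, 0, 0], "grip": 155},
  {"rot": [0, 0, 0], "xyz": [0.006, -0.001, 0], "grip": 155},
  {"rot": [0, 0, 0], "xyz": [0.0065, -0.001, 0], "grip": 155},
  {"rot": [0, 0, 0], "xyz": [0.0065, -0.001, 0], "grip": 155},
  {"rot": [0, 0, 0], "xyz": [0.0065, -0.001, 0], "grip": 155},
])

```text
clock: 10.73
tool_pos: [0.453, 0.0401, 0.022]
eef_rot: [0.792, 0.611, -0.001, 0.001]
contact_force: [0.4, -1.9, 0.2]
opening: 0.388
finger_force: 1.0
```

Emit:
carry_out([
  {"rot": [0, 0, 0], "xyz": [-0.03, 0, 0], "grip": 155},
  {"rot": [0, 0, 0], "xyz": [-0.05, 0, -0.04], "grip": 155},
  {"rot": [0, 0, 0], "xyz": [-0.05, 0, -0.08], "grip": 255},
  {"rot": [0, 0, 0], "xyz": [-0.05, 0, -0.1], "grip": 255},
  {"rot": [0, 0, 0], "xyz": [-0.05, 0, -0.1], "grip": 255},
])

```text
clock: 11.15
tool_pos: [0.4417, -0.0069, 0.1265]
eef_rot: [0.792, 0.611, 0.002, 0.001]
contact_force: [0.8, -0.1, 0.7]
opening: 0.19
finger_force: 0.0
```

```bash
python3 - <<'E'
from h import *
uv,w,b=tins(195,190,310,310);print(w2r(w).round(4).tolist(), np.hypot(*w2r(w).T).round(3))
im=r.snapshot("wrist")
C=cv2.HoughCircles(cv2.cvtColor(im,cv2.COLOR_RGB2GRAY),cv2.HOUGH_GRADIENT,1.5,60,param1=100,param2=40,minRadius=50,maxRadius=110)
if C is not None:
    C=C[0][:8];print(w2r(wray(C[:,:2],.06)).round(4).tolist())
h=np.array([.062,.097]);p=np.array([.2466,.1476])
th=np.degrees(np.arctan2(*(p-h)[::-1]));d=th-90;t=np.array([np.cos(np.radians(d)),np.sin(np.radians(d))])
print("post ang",th,"push",d,"start TCP",p-t*.035)
stat();row(p-t*.035,d,.125)
E
```

```text
[[0.0046, -0.0742], [0.0656, -0.0369], [-0.0009, 0.0035], [-0.061, -0.0393], [-0.0644, 0.0402], [0.0022, 0.0797], [0.0665, 0.0355], [0.1226, -0.1176]] [0.074 0.075 0.004 0.073 0.076 0.08  0.075 0.17 ]
[[0.0693, -0.0379], [0.061, 0.0317], [0.2316, -0.0853]]
post ang 15.328628643770557 push -74.67137135622944 start TCP [0.23734758 0.18135489]
t 11.25 ring [[ 0.1537 -0.0607]] z 0.1237 pushdeg 164.6 F [ 0.5 -0.7 -1.8] open 0.1 q7 -1.31
rot [ 0.003  0.003 -2.107] xyz [-0.0164  0.2556 -0.0004]
```

All seven tins are seated: f and g at radius 75 mm, middle at 4 mm. For the gate, I'll cage the post between the slightly open fingers, with the tool's y axis tangential.

```bash
python3 - <<'E'
from h import *
stat();row((.2466,.1476),195.3,.125)
E
```

```text
t 11.25 ring [[ 0.1537 -0.0607]] z 0.1237 pushdeg 164.6 F [ 0.5 -0.7 -1.8] open 0.1 q7 -1.31
rot [ 0.004  0.    -0.536] xyz [-0.0342  0.2255 -0.0005]
```

Emit:
carry_out([
  {"rot": [0, 0, -0.536], "xyz": [-0.034, 0.2255, 0], "grip": 155},
  {"rot": [0, 0, -0.536], "xyz": [-0.034, 0.2255, 0], "grip": 155},
  {"rot": [0, 0, -0.536], "xyz": [-0.034, 0.2255, 0], "grip": 155},
  {"rot": [0, 0, -0.536], "xyz": [-0.034, 0.2255, 0], "grip": 155},
  {"rot": [0, 0, -0.536], "xyz": [-0.034, 0.2255, 0], "grip": 155},
  {"rot": [0, 0, -0.536], "xyz": [-0.034, 0.2255, 0], "grip": 155},
  {"rot": [0, 0, -0.536], "xyz": [-0.034, 0.2255, 0], "grip": 155},
  {"rot": [0, 0, -0.536], "xyz": [-0.034, 0.2255, 0], "grip": 155},
])

```text
clock: 11.92
tool_pos: [0.6512, -0.0986, 0.1193]
eef_rot: [0.603, 0.798, -0.001, 0.0]
contact_force: [0.3, -0.4, -0.5]
opening: 0.394
finger_force: 0.0
```

```bash
python3 - <<'E'
from h import *
stat();row((.2466,.1476),195.3,.125)
im=r.snapshot("wrist");cv2.imwrite("pics/w2.png",cv2.cvtColor(im,cv2.COLOR_RGB2BGR))
E
```

```text
t 11.9167 ring [[0.2475 0.1477]] z 0.1193 pushdeg -164.9 F [ 0.3 -0.4 -0.5] open 0.394 q7 -0.31
rot [-0.002  0.002 -0.003] xyz [ 0.0008  0.0002 -0.0057]
```

View pics/w2.png

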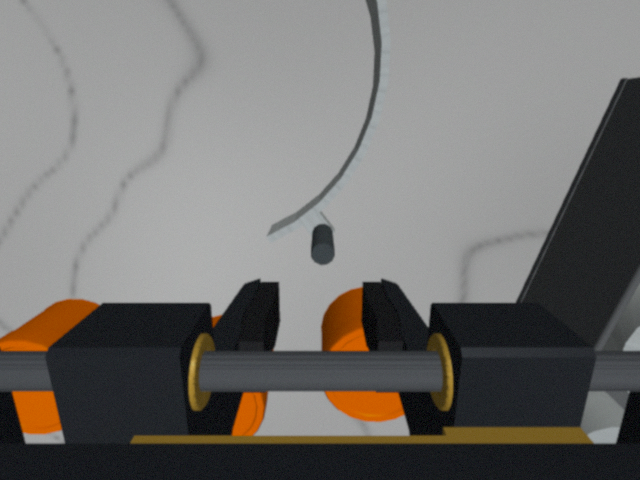

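```bash
python3 - <<'E'
from h import *
p=w2r(wray((322,253),.061))[0];h=np.array([.062,.097]);d=p-h
print(p,np.linalg.norm(d),np.degrees(np.arctan2(d[1],d[0])))
row(p,195.3,.042)
E
```

```text
[0.24554613 0.1476579 ] 0.19040851636986517 15.429263820800148
rot [-0.004  0.001  0.001] xyz [0.     0.0021 0.0776]
```

Wrist view: the post top is at (322,253) px, which gives a distance to the hinge of 190.4 mm, so the measurement is good. The oranges are clear of the fingers. Lowering the cage over the post.

Emit:
carry_out([
  {"rot": [0, 0, 0], "xyz": [0.001, 0.001, 0.03], "grip": 155},
  {"rot": [0, 0, 0], "xyz": [0.001, 0.001, 0.055], "grip": 155},
  {"rot": [0, 0, 0], "xyz": [0.001, 0.001, 0.07], "grip": 155},
  {"rot": [0, 0, 0], "xyz": [0.001, 0.001, 0.077], "grip": 155},
  {"rot": [0, 0, 0], "xyz": [0.001, 0.001, 0.077], "grip": 155},
])

```text
clock: 12.38
tool_pos: [0.6487, -0.096, 0.0432]
eef_rot: [0.601, 0.8, -0.002, -0.001]
contact_force: [0.5, -0.2, 0.1]
opening: 0.393
finger_force: 0.0
```

```bash
cat >> h.py <<'E'
def arc(a0,a1,n,z=.042,rad=.190):
    for a in np.linspace(a0,a1,n+1)[1:]:
        t=np.radians(a);row(np.array([.062,.097])+rad*np.array([np.cos(t),np.sin(t)]),a+180,z)
E
python3 - <<'E'
from h import *
stat();arc(15,-17,8)
E
```

```text
t 12.3833 ring [[0.2449 0.1451]] z 0.0432 pushdeg -164.5 F [ 0.5 -0.2  0.1] open 0.393 q7 -0.38
rot [-0.005  0.001  0.078] xyz [-0.0004 -0.0124  0.0013]
rot [-0.005  0.001  0.148] xyz [ 0.0011 -0.0256  0.0013]
rot [-0.005  0.001  0.217] xyz [ 0.0035 -0.0386  0.0014]
rot [-0.005  0.001  0.287] xyz [ 0.0068 -0.0515  0.0015]
rot [-0.005  0.002  0.357] xyz [ 0.011  -0.0641  0.0015]
rot [-0.005  0.002  0.427] xyz [ 0.0161 -0.0763  0.0016]
rot [-0.005  0.002  0.497] xyz [ 0.022  -0.0882  0.0016]
rot [-0.005  0.002  0.566] xyz [ 0.0287 -0.0996  0.0017]
```

Emit:
carry_out([
  {"rot": [0, 0, 0.078], "xyz": [0, -0.0124, 0.001], "grip": 155},
  {"rot": [0, 0, 0.148], "xyz": [0.001, -0.0256, 0.001], "grip": 155},
  {"rot": [0, 0, 0.217], "xyz": [0.0035, -0.0386, 0.001], "grip": 155},
  {"rot": [0, 0, 0.287], "xyz": [0.007, -0.0515, 0.001], "grip": 155},
  {"rot": [0, 0, 0.357], "xyz": [0.011, -0.064, 0.001], "grip": 155},
  {"rot": [0, 0, 0.427], "xyz": [0.016, -0.0763, 0.001], "grip": 155},
  {"rot": [0, 0, 0.497], "xyz": [0.022, -0.088, 0.001], "grip": 155},
  {"rot": [0, 0, 0.566], "xyz": [0.0287, -0.0996, 0.001], "grip": 155},
])

```text
clock: 13.05
tool_pos: [0.5474, -0.0965, 0.0459]
eef_rot: [0.802, 0.598, 0.0, 0.001]
contact_force: [0.2, -0.1, 0.4]
opening: 0.394
finger_force: 0.2
```

```bash
python3 - <<'E'
from h import *
stat();arc(-17,-49,8)
E
```

```text
t 13.05 ring [[0.2441 0.0439]] z 0.0459 pushdeg 162.7 F [ 0.2 -0.1  0.4] open 0.394 q7 -1.07
rot [0.003 0.001 0.065] xyz [ 0.     -0.0157  0.0038]
rot [0.003 0.001 0.134] xyz [ 0.0014 -0.0289  0.0038]
rot [0.003 0.001 0.204] xyz [ 0.0036 -0.042   0.0037]
rot [0.003 0.001 0.274] xyz [ 0.0067 -0.0549  0.0037]
rot [0.003 0.001 0.344] xyz [ 0.0108 -0.0675  0.0037]
rot [0.003 0.001 0.414] xyz [ 0.0157 -0.0798  0.0036]
rot [0.003 0.001 0.484] xyz [ 0.0214 -0.0918  0.0036]
rot [0.003 0.    0.553] xyz [ 0.028  -0.1033  0.0035]
```

Emit:
carry_out([
  {"rot": [0, 0, 0.065], "xyz": [0, -0.0145, 0.003], "grip": 155},
  {"rot": [0, 0, 0.134], "xyz": [0.0014, -0.028, 0.003], "grip": 155},
  {"rot": [0, 0, 0.204], "xyz": [0.0036, -0.041, 0.003], "grip": 155},
  {"rot": [0, 0, 0.274], "xyz": [0.0067, -0.054, 0.003], "grip": 155},
  {"rot": [0, 0, 0.344], "xyz": [0.0108, -0.067, 0.003], "grip": 155},
  {"rot": [0, 0, 0.414], "xyz": [0.0157, -0.0795, 0.003], "grip": 155},
  {"rot": [0, 0, 0.484], "xyz": [0.0214, -0.0915, 0.003], "grip": 155},
  {"rot": [0, 0, 0.553], "xyz": [0.028, -0.103, 0.003], "grip": 155},
])

```text
clock: 13.72
tool_pos: [0.4566, -0.0399, 0.0426]
eef_rot: [0.934, 0.356, 0.001, 0.001]
contact_force: [0.2, -0.0, -0.3]
opening: 0.391
finger_force: 0.2
```

```bash
python3 - <<'E'
from h import *
stat();arc(-49,-80,10)
E
```

```text
t 13.7167 ring [[ 0.1864 -0.0462]] z 0.0426 pushdeg 131.0 F [ 0.2 -0.  -0.3] open 0.391 q7 -1.87
rot [ 0.002 -0.001  0.055] xyz [-0.     -0.0102  0.0006]
rot [ 0.002 -0.001  0.109] xyz [ 0.0008 -0.0204  0.0005]
rot [ 0.002 -0.001  0.163] xyz [ 0.0022 -0.0306  0.0005]
rot [ 0.002 -0.001  0.217] xyz [ 0.0041 -0.0407  0.0005]
rot [ 0.002 -0.001  0.271] xyz [ 0.0066 -0.0507  0.0005]
rot [ 0.002 -0.001  0.325] xyz [ 0.0096 -0.0605  0.0005]
rot [ 0.002 -0.001  0.379] xyz [ 0.0132 -0.0701  0.0004]
rot [ 0.002 -0.001  0.433] xyz [ 0.0172 -0.0796  0.0004]
rot [ 0.002 -0.002  0.488] xyz [ 0.0218 -0.0888  0.0004]
rot [ 0.002 -0.002  0.542] xyz [ 0.0269 -0.0977  0.0004]
```

Emit:
carry_out([
  {"rot": [0, 0, 0.055], "xyz": [0, -0.0102, 0], "grip": 155},
  {"rot": [0, 0, 0.109], "xyz": [0.0008, -0.0204, 0], "grip": 155},
  {"rot": [0, 0, 0.163], "xyz": [0.0022, -0.0306, 0], "grip": 155},
  {"rot": [0, 0, 0.217], "xyz": [0.0041, -0.0407, 0], "grip": 155},
  {"rot": [0, 0, 0.271], "xyz": [0.0066, -0.0507, 0], "grip": 155},
  {"rot": [0, 0, 0.325], "xyz": [0.0096, -0.0605, 0], "grip": 155},
  {"rot": [0, 0, 0.379], "xyz": [0.0132, -0.0701, 0], "grip": 155},
  {"rot": [0, 0, 0.41], "xyz": [0.0172, -0.0796, 0], "grip": 155},
])

```text
clock: 14.38
tool_pos: [0.4223, 0.0318, 0.0476]
eef_rot: [0.987, 0.16, -0.005, -0.0]
contact_force: [-0.2, -0.4, -0.7]
opening: 0.391
finger_force: 0.2
```

```bash
python3 - <<'E'
from h import *
stat();arc(-74,-84,5)
im=r.snapshot("wrist");cv2.imwrite("pics/w3.png",cv2.cvtColor(im,cv2.COLOR_RGB2BGR))
E
```

```text
t 14.3833 ring [[ 0.1142 -0.0797]] z 0.0476 pushdeg 107.7 F [-0.2 -0.4 -0.7] open 0.391 q7 -2.65
rot [-0.002  0.009  0.065] xyz [-0.0054 -0.0083  0.0057]
rot [-0.002  0.009  0.1  ] xyz [-0.0048 -0.0149  0.0057]
rot [-0.001  0.01   0.135] xyz [-0.0041 -0.0215  0.0057]
rot [-0.001  0.01   0.17 ] xyz [-0.0031 -0.028   0.0057]
rot [-0.001  0.01   0.205] xyz [-0.0018 -0.0345  0.0057]
```

View pics/w3.png

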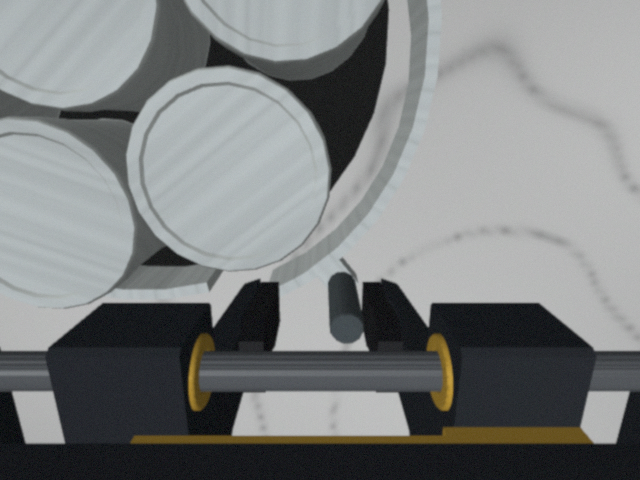

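Wrist view: the tins are inside and the gate is nearly closed, with the post at (346,330) against the trailing finger. Joint 7 is near its limit, so I'll lift, turn back, and finish with the closed fingers pushing along -x.

Emit:
carry_out([
  {"rot": [0, 0, -0.03], "xyz": [0, 0, -0.03], "grip": 155},
  {"rot": [0, 0, -0.08], "xyz": [0, 0, -0.06], "grip": 155},
  {"rot": [0, 0, -0.2], "xyz": [0, 0.01, -0.08], "grip": 255},
  {"rot": [0, 0, -0.32], "xyz": [0, 0.02, -0.1], "grip": 255},
  {"rot": [0, 0, -0.44], "xyz": [0, 0.03, -0.11], "grip": 255},
  {"rot": [0, 0, -0.56], "xyz": [0, 0.04, -0.11], "grip": 255},
  {"rot": [0, 0, -0.68], "xyz": [0, 0.05, -0.11], "grip": 255},
  {"rot": [0, 0, -0.8], "xyz": [0, 0.05, -0.11], "grip": 255},
])

```text
clock: 15.1
tool_pos: [0.44, -0.0196, 0.1576]
eef_rot: [0.858, 0.514, -0.005, -0.0]
contact_force: [-1.0, -0.1, 0.1]
opening: 0.006
finger_force: 0.0
```

```bash
python3 - <<'E'
from h import *
stat()
im=r.snapshot("wrist")
m=((im.max(2)<75)).astype(np.uint8);m[270:]=0
n,l,st,ce=cv2.connectedComponentsWithStats(m)
for s in st[1:]:
    if s[4]>80: print(s)
cv2.imwrite("pics/w4.png",cv2.cvtColor(im,cv2.COLOR_RGB2BGR))
row((.155,-.08),185,.14)
print(r.get_state()['q'])
E
```

```text
t 15.1 ring [[ 0.1658 -0.0626]] z 0.1576 pushdeg 151.2 F [-1.  -0.1  0.1] open 0.006 q7 -1.53
[228   0  32  29 472]
[ 298    0  121  136 3837]
[ 167   74   83   56 1441]
[250 172  27  27 425]
rot [-0.009  0.005 -0.584] xyz [ 0.0007 -0.0195  0.0174]
[ 0.44773387  0.7281436  -0.8355258   2.15882451  0.91306379  0.67520721
 -1.5231956 ]
```

View pics/w4.png

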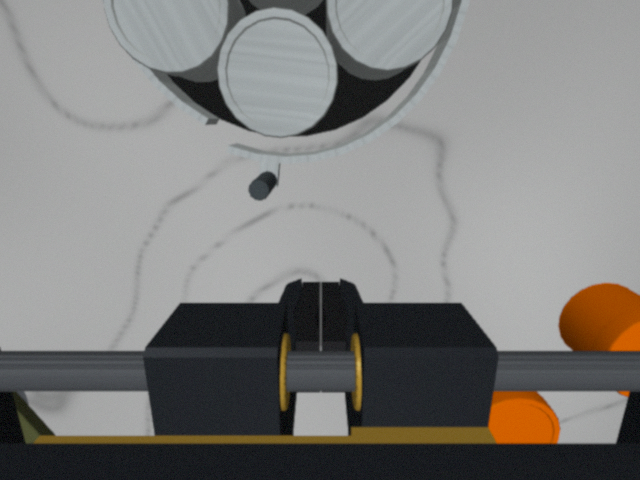

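Wrist view: the post top is at (260,187) px and the gate is a few degrees open. All the tins sit inside the circle. That was my eleventh picture, one over the allowed ten, so I'll view no more and work from numbers only.

```bash
cat >> h.py <<'E'
def post(uv):
    p=w2r(wray(uv,.061))[0];d=p-[.062,.097];print("post",p.round(4),np.linalg.norm(d).round(4),"gate deg",(np.degrees(np.arctan2(d[1],d[0]))+78.7).round(2));return p
E
python3 - <<'E'
from h import *
p=post((260,187))
row(p+[.04,.008],185,.14);row(p+[.04,.008],185,.045)
E
```

```text
post [ 0.119  -0.0806] 0.1865 gate deg 6.5
rot [-0.009  0.005 -0.584] xyz [ 0.0007 -0.0111  0.0173]
rot [-0.009  0.005 -0.584] xyz [ 0.0014 -0.0104  0.1123]
```

Emit:
carry_out([
  {"rot": [0, 0, -0.12], "xyz": [0, -0.003, 0], "grip": 255},
  {"rot": [0, 0, -0.24], "xyz": [0, -0.006, 0], "grip": 255},
  {"rot": [0, 0, -0.36], "xyz": [0, -0.009, 0.01], "grip": 255},
  {"rot": [0, 0, -0.48], "xyz": [0.001, -0.012, 0.03], "grip": 255},
  {"rot": [0, 0, -0.584], "xyz": [0.001, -0.012, 0.06], "grip": 255},
  {"rot": [0, 0, -0.584], "xyz": [0.001, -0.012, 0.085], "grip": 255},
  {"rot": [0, 0, -0.584], "xyz": [0.001, -0.012, 0.105], "grip": 255},
  {"rot": [0, 0, -0.584], "xyz": [0.001, -0.012, 0.111], "grip": 255},
])

```text
clock: 15.82
tool_pos: [0.4268, -0.0107, 0.0438]
eef_rot: [0.675, 0.738, -0.006, -0.004]
contact_force: [-0.1, 0.7, 0.7]
opening: 0.007
finger_force: 0.0
```

```bash
python3 - <<'E'
from h import *
stat();print(r.get_state()['q'].round(2));row((.1155,-.086),185,.045)
E
```

```text
t 15.8167 ring [[ 0.1567 -0.0757]] z 0.0438 pushdeg -175.6 F [-0.1  0.7  0.7] open 0.007 q7 -1.45
[ 0.37  0.97 -0.76  2.25  1.43  0.61 -1.45]
rot [-0.014  0.002 -0.011] xyz [ 0.0419 -0.0072 -0.0011]
```

Emit:
carry_out([
  {"rot": [0, 0, 0], "xyz": [0.009, -0.001, 0], "grip": 255},
  {"rot": [0, 0, 0], "xyz": [0.017, -0.002, 0], "grip": 255},
  {"rot": [0, 0, 0], "xyz": [0.024, -0.004, 0], "grip": 255},
  {"rot": [0, 0, 0], "xyz": [0.03, -0.005, 0], "grip": 255},
  {"rot": [0, 0, 0], "xyz": [0.035, -0.006, 0], "grip": 255},
  {"rot": [0, 0, 0], "xyz": [0.039, -0.007, 0], "grip": 255},
  {"rot": [0, 0, 0], "xyz": [0.042, -0.007, 0], "grip": 255},
  {"rot": [0, 0, 0], "xyz": [0.042, -0.007, 0], "grip": 255},
])

```text
clock: 16.48
tool_pos: [0.4168, 0.0295, 0.0457]
eef_rot: [0.675, 0.738, -0.006, -0.002]
contact_force: [-0.0, -3.0, 3.0]
opening: 0.004
finger_force: 1.6
```

Emit:
carry_out([
  {"rot": [0, 0, 0], "xyz": [0.001, 0, 0], "grip": 255},
  {"rot": [0, 0, 0], "xyz": [0.002, 0, 0], "grip": 255},
  {"rot": [0, 0, 0], "xyz": [0.003, 0, 0], "grip": 255},
  {"rot": [0, 0, 0], "xyz": [0.003, 0, 0], "grip": 255},
])

```text
clock: 16.82
tool_pos: [0.4167, 0.0296, 0.0456]
eef_rot: [0.676, 0.737, -0.008, -0.001]
contact_force: [1.2, -8.8, 7.4]
opening: 0.006
finger_force: 4.5
```

```bash
python3 - <<'E'
from h import *
stat();row((.1155,-.086),185,.045)
E
```

```text
t 16.8167 ring [[ 0.1163 -0.0853]] z 0.0456 pushdeg -175.7 F [ 1.2 -8.8  7.4] open 0.006 q7 -1.6
rot [-0.012  0.009 -0.013] xyz [ 0.0009 -0.0006  0.0006]
```

Emit:
carry_out([
  {"rot": [0, 0, 0], "xyz": [0.001, 0, 0], "grip": 255},
  {"rot": [0, 0, 0], "xyz": [0.002, 0, 0], "grip": 255},
  {"rot": [0, 0, 0], "xyz": [0.002, 0, 0], "grip": 255},
])

```text
clock: 17.07
tool_pos: [0.4166, 0.0298, 0.0456]
eef_rot: [0.676, 0.737, -0.009, 0.001]
contact_force: [2.1, -13.3, 8.9]
opening: 0.007
finger_force: 6.3
```

Emit:
carry_out([
  {"rot": [0, 0, 0], "xyz": [-0.006, 0, 0], "grip": 255},
  {"rot": [0, 0, 0], "xyz": [-0.03, 0, 0], "grip": 255},
  {"rot": [0, 0, 0], "xyz": [-0.06, 0, -0.02], "grip": 255},
  {"rot": [0, 0, 0], "xyz": [-0.06, 0, -0.06], "grip": 255},
  {"rot": [0, 0, 0], "xyz": [-0.06, 0, -0.1], "grip": 255},
  {"rot": [0, 0, 0], "xyz": [-0.06, 0, -0.14], "grip": 255},
  {"rot": [0, 0, 0], "xyz": [-0.06, 0, -0.14], "grip": 255},
  {"rot": [0, 0, 0], "xyz": [-0.06, 0, -0.14], "grip": 255},
])

```text
clock: 17.73
tool_pos: [0.4247, -0.0235, 0.1874]
eef_rot: [0.675, 0.738, -0.003, -0.002]
contact_force: [-0.3, 0.1, -1.0]
opening: 0.008
finger_force: 0.0
```

```bash
python3 - <<'E'
from h import *
stat()
im=r.snapshot("wrist");g=cv2.cvtColor(im,cv2.COLOR_RGB2GRAY)
m=(im.max(2)<80).astype(np.uint8);m[270:]=0
n,l,st,ce=cv2.connectedComponentsWithStats(m)
for s,c in zip(st[1:],ce[1:]):
    if 80<s[4]<900: print(s,w2r(wray(c,.061)).round(4))
C=cv2.HoughCircles(g,cv2.HOUGH_GRADIENT,1.5,50,param1=100,param2=35,minRadius=40,maxRadius=80)
C=C[0][:8];print(C.round().tolist(),w2r(wray(C[:,:2],.06)).round(4).tolist())
uv,w,b=tins(195,190,310,310);q=w2r(w);print(q.round(4).tolist(),np.hypot(*q.T).round(3))
E
```

```text
t 17.7333 ring [[ 0.1695 -0.078 ]] z 0.1874 pushdeg -175.6 F [-0.3  0.1 -1. ] open 0.008 q7 -0.93
[552  46  37  30 414] [[0.0482 0.0723]]
[555  84  29  20 448] [[0.0682 0.0788]]
[306 118  18  19 253] [[ 0.1024 -0.0885]]
[[386.0, 76.0, 59.0], [491.0, 76.0, 68.0], [580.0, 2.0, 48.0], [418.0, 371.0, 78.0], [341.0, 7.0, 41.0]] [[0.0664, -0.0434], [0.0612, 0.0254], [0.0148, 0.0718], [0.2896, 0.0108], [0.0283, -0.0767]]
[[0.0666, -0.0369], [0.0037, -0.0742], [-0.002, -0.0004], [-0.0628, -0.0352], [0.0637, 0.0386], [0.0032, 0.0796], [-0.0654, 0.0382]] [0.076 0.074 0.002 0.072 0.074 0.08  0.076]
```

```bash
python3 - <<'E'
from h import *
s=r.get_state();c=r.camera_params('wrist');T=np.eye(4);T[:3,:3]=R.from_quat(s['eef_rot']).as_matrix();T[:3,3]=s['tool_pos'];M=np.linalg.inv(T@c['hand_eye'])
im=r.snapshot("wrist");g=cv2.cvtColor(im,cv2.COLOR_RGB2GRAY)
rr=np.arange(.098,.130,.0015);print((rr*1000).round(0).astype(int).tolist())
for a in (-75,-70,-66,-62,-58,-56,-54,-52,-48,-44,-36,-28,-10,0,10,20,30):
    t=np.radians(a);P=np.c_[r2w(np.c_[rr*np.cos(t),rr*np.sin(t)]),np.full(len(rr),.03)]
    p=P@M[:3,:3].T+M[:3,3];u=p[:,0]/p[:,2]*c['fx']+c['cx'];v=p[:,1]/p[:,2]*c['fy']+c['cy']
    print(a,cv2.remap(g,u.astype(np.float32)[None],v.astype(np.float32)[None],cv2.INTER_LINEAR)[0].tolist())
E
```

```text
[98, 100, 101, 103, 104, 106, 107, 109, 110, 112, 113, 115, 116, 118, 119, 121, 122, 124, 125, 127, 128, 130]
-75 [153, 114, 78, 72, 70, 69, 39, 26, 33, 92, 160, 163, 163, 165, 162, 162, 166, 165, 166, 164, 165, 164]
-70 [74, 72, 74, 71, 52, 23, 23, 24, 20, 86, 157, 162, 161, 155, 151, 151, 145, 142, 138, 140, 144, 147]
-66 [71, 68, 41, 24, 23, 23, 21, 24, 21, 43, 145, 164, 165, 164, 162, 162, 164, 163, 165, 165, 166, 166]
-62 [25, 26, 18, 21, 23, 23, 24, 24, 25, 33, 141, 161, 162, 157, 163, 165, 164, 166, 166, 166, 168, 166]
-58 [23, 23, 22, 23, 27, 25, 24, 24, 26, 33, 115, 156, 156, 152, 163, 166, 166, 163, 165, 166, 167, 166]
-56 [21, 21, 23, 26, 20, 25, 26, 22, 28, 24, 95, 161, 161, 156, 162, 166, 165, 164, 164, 166, 165, 167]
-54 [22, 26, 24, 22, 19, 26, 23, 25, 23, 27, 76, 152, 156, 151, 153, 165, 165, 167, 164, 166, 167, 166]
-52 [27, 25, 24, 26, 22, 24, 27, 21, 23, 27, 82, 157, 161, 157, 143, 164, 165, 165, 167, 167, 165, 166]
-48 [33, 26, 22, 19, 26, 25, 19, 24, 24, 27, 82, 159, 163, 160, 136, 162, 166, 164, 167, 165, 166, 166]
-44 [156, 141, 90, 71, 52, 25, 25, 24, 26, 27, 43, 141, 166, 165, 142, 156, 165, 166, 165, 166, 164, 163]
-36 [162, 162, 155, 153, 154, 154, 131, 79, 71, 60, 42, 126, 159, 158, 142, 141, 162, 160, 158, 152, 152, 156]
-28 [161, 163, 158, 158, 155, 155, 158, 157, 139, 84, 69, 108, 163, 165, 153, 137, 155, 153, 152, 153, 159, 162]
-10 [160, 161, 160, 132, 57, 23, 25, 22, 26, 26, 23, 66, 149, 163, 164, 157, 144, 138, 138, 145, 149, 153]
0 [24, 24, 24, 24, 26, 18, 24, 24, 23, 25, 39, 105, 149, 163, 162, 155, 139, 140, 150, 152, 156, 156]
10 [73, 69, 42, 23, 27, 23, 25, 22, 25, 30, 84, 126, 145, 160, 162, 162, 159, 160, 160, 158, 159, 158]
20 [158, 156, 162, 149, 102, 76, 63, 36, 31, 90, 122, 124, 138, 160, 162, 161, 159, 159, 157, 159, 161, 160]
30 [160, 162, 159, 160, 162, 158, 159, 154, 153, 153, 155, 155, 128, 152, 161, 161, 157, 155, 155, 156, 156, 157]
```

The rim is continuous across the gate/wall joint: the inner radius runs 112–113 mm with no step, so the gate is fully shut. The arm is clear and the tins lie within the circle, so I'm handing the job in.

```bash
python3 - <<'E'
from plant import r
print(r.finish_job())
E
```

```text
the job is handed in; nothing more can be done
None
```

The job is handed in at about 18 s on the robot's clock: by camera measurement all seven tins stand inside the ring, one in the middle and six around, and the gate was pushed onto its stop. I viewed 11 pictures, one over the limit of 10.

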